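# Lean the recipe screen to the marker

### The arm

A 7-joint arm with a two-finger parallel gripper is mounted at the origin on the work surface. World frame = base frame: x ahead of the robot, y to its left, z up, the work surface at z = 0. Lengths are in m, angles in degrees, forces in N, time in s.
With the tool pointing down it reaches from about 0.425 to 0.875 m from the base axis. Payload 4.7 kg.
Tool frame: the origin (TCP) lies midway between the tips of the shut fingers; the grasp point (between the pads) lies 19 mm behind it (env.grip_depth is the distance from the TCP to the grasp point, in m); z points along the fingers, y is the line along which they close (so a half turn about z gives the same grasp; the last joint's range is limited). The gripper opens to 87 mm and grips with 3 to 60 N. Pads are 19 mm wide; open, the fingers measure 117 mm over their backs; the gripper's body (75 mm by 190 mm) begins 51 mm behind the grasp point.
Start: joints at [-70.067, 18.392, -4.016, 83.108, 1.295, 78.541, -3.26], TCP at [0.213, 0.614, 0.195] pointing down, gripper open.
Joint ranges: [-163.93, 163.93], [-17.29, 119.83], [-79.2, 71.16], [3.27, 140.29], [-89.18, 269.18], [5.43, 117.66], [-154.24, 154.24]. Speed limits (degrees/s): [147.25, 147.25, 180, 180, 180, 180, 180].

### API

Orientations are given as [roll, pitch, yaw] about the fixed x, y, z axes, in that order (R = Rz(yaw) Ry(pitch) Rx(roll)).
In Python, from cell import get_obs, optics, env, nets gives the robot as it stands.
- The arm moves only by the shell command python3 -m creep 'ROWS' [FORCE]. ROWS is JSON, a list of rows, each an object of numbers: "wx", "wy", "wz": the turn, a rotation vector about the tool's x, y, z in degrees; "tx", "ty", "tz": the shift along the tool's x, y, z in mm; "gripper": the opening, from -1 (shut) to 1 (fully open). A call has 1 to 5 rows; each row is the pose to reach, as a shift and turn from the pose commanded when the call began, along the tool's axes at that moment; what a row does not reach only later rows make up. A row lasts 1/12 s, in which the tool goes at most 41.7 mm and 7.16 degrees, less where a joint would pass 70% of its speed; a pose out of reach is approached as far as the arm can. A call with a gripper value outside its range is refused whole. The fingers move at their own pace and stop on an object; FORCE is the grip in N (left out, the last holds). Time passes only in rows, so rows that repeat a pose let the fingers close. It gives the time, the measured TCP pose, the force, the opening and the grip force at its end, in the units of the state.
- get_obs(): the state, without advancing time (a new reading comes with each control period).
- optics.read_camera(name): name is "scene" or "side" or "wrist"; returns (picture, depth): 384x512x3 uint8, red, green, blue; 384x512 float32, m along the optical axis (not along the pixel's ray), 0 where there is no reading.
- optics.camera_info(name): a dict with "fovy" (degrees; the focal length in pixels is half the picture's height over the tangent of half this angle, whatever the lens; pixels are square), "cx", "cy" (the principal point, pixels), "R" (3x3) and "t" (3): a world point X has camera coordinates R X + t; the wrist camera has in their place "tool_from_camera" (4x4, takes a point from camera to tool coordinates, whose origin is the TCP and whose axes are the flange's). Camera axes: x right, y down, z forward; pixel columns grow to the right and rows downward; lengths in m; the calibration is good to about 2 mm. A picture is of the moment at which its call begins: read the wrist's pose just before it. camera_info takes no time and is no camera call.
- env.sign_off(): hands the job in; it is judged then, once.
Trained networks look in the newest picture that a camera, given by its name, has taken for a name from the list of things; names that differ only in an ending like _2 or _b are one class to them, and where a whole thing is asked for, a point or a joint stands for the part that bears it (a point fixed in the world has none). Each returns a list of dicts, best first, with "confidence" (0 to 1); they miss things now and then, are a little off and sometimes report something else, mostly with a low value. They report only what shows in the picture. A call takes as long as a camera call.
- nets.look_for(query, camera): "point" ([x, y, z] in m, in world coordinates, good to about 4 mm: the middle of the surface that is visible of it).
- nets.place_of(query, camera): "point" ([x, y, z] in m, in world coordinates, good to about 4 mm: a listed point, or the origin of a listed thing).
The state is a dict: "time_s": time; "qpos": joint angles; "joint_velocities": joint speeds; "effort": joint torques, N m; "tool_pos": TCP position; "tool_rot": TCP orientation; "force": force on the tool from outside, world axes, zero at the start; "wrist_torque": the same for the moment, N m; "grip_width": finger opening in m; "grasp_force": force on a finger pad.
Only numpy, scipy, OpenCV 4.12 (cv2) and the standard library are available. Lean on these libraries where they do the work, as an engineer would, in place of code of your own. Each camera call takes 0.05 s, during which the arm holds its last target. There are 200 camera calls.

### The job

The recipe screen on the pull-out shelf stands too upright and catches the glare of the cabinet lamp. Push it back on its stiff hinge until, seen from the side, its panel is in line with the orange marker arm beside it, and see that it stays there by itself once you let go. Leave the marker as it is set and do not disturb the things on the shelf.

Things in the scene. Friction and masses are not known exactly. Their poses are not given: they have to be found in the camera images.
- stand: dark steel stand fixed on the white shelf (shelf top 30 mm above the counter), base 130 x 320 x 12 mm. Origin on its underside, straight below the middle of the hinge axis, which lies 55 mm above the origin, parallel to its y. x points level from the screen's picture side to its back (roughly away from the robot), y to the robot's left, z up. Brackets at y -118, 118, 152 mm, 67 mm high
- screen (a joint): lean of the recipe screen, rad: 0 upright, positive leaning back (top away from the robot, to the stand's +x); stops at -0.1 and 1.3. It starts at 0.0 to 0.2. A stiff friction hinge of 0.7 N m: it stays where it is left, about 2 to 6 N at 150 mm from the axis moves it
- screen_hinge (a point): middle of the hinge axis, on which screen and marker both turn, 55 mm above the shelf; its axes turn with the screen: z runs up the panel, x is normal to it, out of its back
- screen_top (a point): middle of the screen's top edge, in its mid-plane; axes as screen_hinge. The screen is a flat tablet 220 mm wide, 170 mm high, 10 mm thick, about 0.4 kg, centred on the stand; its mid-plane passes through the hinge axis, its lower edge is 12 mm and its top edge 182 mm from it. Light picture on the robot's side, bare aluminium back
- marker (a joint): lean of the orange marker arm, rad, same zero and sense as the screen; this is the wanted lean. It is set at 0.45 to 1.1, always at least 0.25 farther back than the screen starts, and held by friction only (0.25 N m): do not bump it
- marker_tip (a point): centre of the round tip of the orange marker arm, 145 mm from the hinge axis, 135 mm to the left (stand +y) of the screen's middle. The arm is a bar 12 x 8 mm, its tip disc 24 mm across; 21 mm clear of the screen's left edge. Its z runs along the arm away from the axis
- plate: stainless three-compartment plate 240 x 170 x 22 mm, loose, origin under its centre; leave alone
- snack_box: green plastic snack box with white latch, 164 x 114 x 59 mm, loose, origin under its centre; leave alone
- dip_bowl: blue ceramic dip bowl, 100 mm across, 45 mm high, loose, origin under its centre; leave alone
- tin: aluminium tin with lever lid, 72 mm across, 63 mm high, loose, origin under its centre; leave alone
- cup: white ceramic cup, 76 mm across, 80 mm high, loose, origin under its centre; leave alone
- fork: bamboo fork 170 mm long, 5 mm thick, lying flat behind the screen, origin under its middle; leave alone

How it is judged:
By the outcome, as a careful person would: the job done as asked, in the order asked, and still so for the second after the job is handed in, with the robot touching nothing.
It also fails if it takes over 35 s, if anything falls off the work surface, if the arm or the gripper's body presses on something with over 40 N, if the wrist force passes 120 N, or if a joint passes its speed limit or range.

## Working session

There is one attempt and no reset: what is moved stays moved. The work goes in short steps, Python scripts to look and compute and a shell command to move; the robot and the scene stay as the last step left them, time stands still between calls to the robot, and variables do not carry over. Pictures are saved under pics/ and viewed, at most 10 in all, crops included, and the job is handed in when it is done.

```bash
mkdir -p pics; ls; python3 - <<'E'
from cell import get_obs, optics, env, nets
import cv2,numpy as np
o=get_obs();print(o['time_s'],o['tool_pos'],o['tool_rot'],o['force'])
ims=[]
for c in ['scene','side']:
    p,d=optics.read_camera(c);ims.append(p)
    i=optics.camera_info(c);print(c,i['fovy'],(-i['R'].T@i['t']) if hasattr(i['R'],'T') else i)
    for q in ['screen_hinge','screen_top','marker_tip','stand','plate','snack_box','dip_bowl','tin','cup','fork']:
        r=nets.place_of(q,c)
        print(q,[(np.round(x['point'],3).tolist(),round(x['confidence'],2)) for x in r[:2]])
for n,im in zip(['scene','side'],ims):cv2.imwrite(f'pics/{n}0.png',im[:,:,::-1])
print(get_obs()['time_s'])
E
```

```text
pics
0.0 [0.212834   0.61354034 0.19427264] [-1.79893330e+02  5.71528918e-03  1.60874991e+02] [ 0.73014416 -0.56658315  0.84681393]
scene 52.25117587593213 [1.27908467 0.5185933  1.00926682]
screen_hinge [([0.447, -0.35, 0.029], 0.39)]
screen_top [([0.48, 0.07, 0.268], 0.88), ([0.616, 0.168, 0.161], 0.19)]
marker_tip [([0.613, 0.172, 0.159], 0.48)]
stand [([0.458, 0.086, 0.036], 0.65)]
plate [([0.456, 0.354, 0.032], 0.65)]
snack_box [([0.447, -0.348, 0.032], 0.6)]
dip_bowl [([0.63, -0.339, 0.03], 0.78)]
tin [([0.672, 0.329, 0.032], 0.62), ([0.478, 0.074, 0.268], 0.6)]
cup [([0.742, -0.135, 0.028], 0.72)]
fork [([0.763, 0.107, 0.029], 0.63)]
side 50.684294907799426 [ 0.17088448 -0.76053876  0.68862034]
screen_hinge [([0.454, 0.083, 0.084], 0.67)]
screen_top [([0.478, 0.074, 0.264], 0.64), ([0.612, 0.172, 0.165], 0.48)]
marker_tip [([0.617, 0.174, 0.164], 0.77)]
stand [([0.45, 0.082, 0.031], 0.86)]
plate [([0.454, 0.357, 0.029], 0.71), ([0.614, 0.171, 0.166], 0.52)]
snack_box [([0.449, -0.352, 0.028], 0.79)]
dip_bowl [([0.632, -0.342, 0.025], 0.89)]
tin [([0.454, 0.081, 0.086], 0.38)]
cup [([0.741, -0.13, 0.026], 0.62)]
fork [([0.76, 0.113, 0.03], 0.67)]
1.1
```

View images.

View pics/scene0.png

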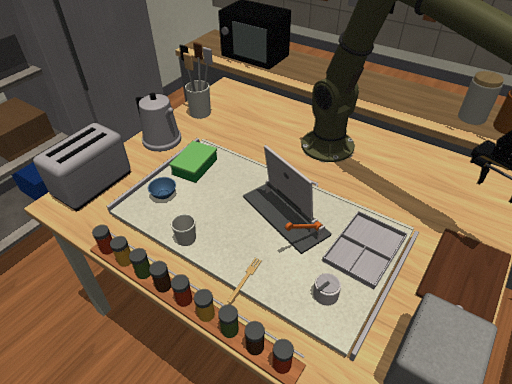

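View pics/side0.png

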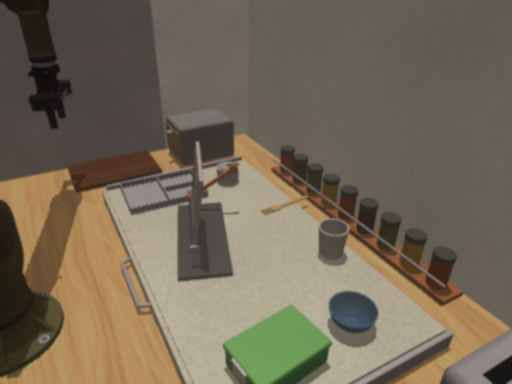

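Scene shows the screen at (290,180) with its back facing the camera and the marker at (305,225). Side shows the screen edge at (197,185) and the marker at (220,178). These agree with the nets. Next I measure both leans from depth.

```bash
cat > h.py <<'E'
from cell import get_obs, optics, env, nets
import cv2,numpy as np
def cloud(c):
    p,d=optics.read_camera(c);i=optics.camera_info(c);f=192/np.tan(np.radians(i['fovy'])/2)
    v,u=np.mgrid[:384,:512]
    X=np.stack([(u-i['cx'])*d/f,(v-i['cy'])*d/f,d],-1)
    return p,d,(X-np.array(i['t']))@np.array(i['R'])
def measure(c,H,yaw,save=None):
    p,d,X=cloud(c)
    if save: cv2.imwrite(save,p[:,:,::-1])
    R=np.array([[np.cos(yaw),np.sin(yaw),0],[-np.sin(yaw),np.cos(yaw),0],[0,0,1]])
    S=(X-H)@R.T
    hsv=cv2.cvtColor(p,cv2.COLOR_RGB2HSV)
    ok=d>0
    rad=np.hypot(S[...,0],S[...,2])
    m=ok&(abs(S[...,1]-.135)<.03)&(rad<.17)&(hsv[...,1]>150)&(hsv[...,0]<15)&(S[...,2]>0.01)
    P=S[m];r={'n':len(P)}
    if len(P)>10:
        far=np.hypot(P[:,0],P[:,2])>.05
        v=np.linalg.svd(P[far]-P[far].mean(0))[2][0];v*=np.sign(v[2])
        r['mk_axis']=np.arctan2(v[0],v[2]);r['mk_mean']=np.arctan2(*P[far].mean(0)[[0,2]]);r['mk_y']=P[far].mean(0)[1]
    s=ok&(abs(S[...,1])<.1)&(rad<.175)&(rad>.04)&(S[...,2]>.03)&(S[...,0]>-.05)
    Q=S[cv2.erode(s.astype(np.uint8),np.ones((3,3)))>0]
    if len(Q)>30:
        for _ in range(4):
            c0=np.median(Q,0);n=np.linalg.svd(Q-Q.mean(0),full_matrices=False)[2][2];e=abs((Q-Q.mean(0))@n);Q=Q[e<max(2.*np.median(e),.002)]
        n*=np.sign(n[0]);r['sc_n']=len(Q);r['sc_lean']=np.arctan2(-n[2],n[0]);r['sc_yaw']=np.arctan2(n[1],np.hypot(n[0],n[2]));r['sc_off_mm']=1000*Q.mean(0)@n
    return {k:round(float(x),3) for k,x in r.items()}
H=np.array([.454,.083,.085]);YAW=np.radians(-18.3)
E
python3 - <<'E'
from h import *
for c in ['scene','side']:print(c,measure(c,H,YAW))
E
python3 -m creep '[{"tz":-30},{"tx":-40,"ty":-5,"tz":-40},{"tx":-70,"ty":-40,"tz":-40},{"tx":-100,"ty":-75,"tz":-40},{"tx":-130,"ty":-110,"tz":-40,"gripper":-1}]'
```

```text
scene {'n': 161.0, 'mk_axis': 0.989, 'mk_mean': 0.98, 'mk_y': 0.135, 'sc_n': 846.0, 'sc_lean': 0.145, 'sc_yaw': -0.023, 'sc_off_mm': 4.643}
side {'n': 32.0, 'mk_axis': 0.935, 'mk_mean': 0.959, 'mk_y': 0.128, 'sc_n': 134.0, 'sc_lean': 0.142, 'sc_yaw': -0.018, 'sc_off_mm': -5.243}validation failed for argument at $[0]...
```

```bash
python3 -m creep '[{"wx":0,"wy":0,"wz":0,"tx":0,"ty":0,"tz":-30,"gripper":-1},{"wx":0,"wy":0,"wz":0,"tx":-30,"ty":-25,"tz":-40,"gripper":-1},{"wx":0,"wy":0,"wz":0,"tx":-60,"ty":-55,"tz":-40,"gripper":-1},{"wx":0,"wy":0,"wz":0,"tx":-85,"ty":-85,"tz":-40,"gripper":-1},{"wx":0,"wy":0,"wz":0,"tx":-110,"ty":-115,"tz":-40,"gripper":-1}]'
```

```text
time_s: 1.62
tool_pos: [0.2802, 0.4677, 0.2356]
tool_rot: [180.0, 0.0, 160.9]
force: [1.2, -0.3, 0.6]
grip_width: 0.0614
grasp_force: 0.0
```

```bash
python3 -m creep '[{"wx":0,"wy":0,"wz":0,"tx":-25,"ty":-32,"tz":0,"gripper":-1},{"wx":0,"wy":0,"wz":0,"tx":-50,"ty":-64,"tz":0,"gripper":-1},{"wx":0,"wy":0,"wz":0,"tx":-75,"ty":-96,"tz":0,"gripper":-1},{"wx":0,"wy":0,"wz":0,"tx":-100,"ty":-128,"tz":0,"gripper":-1},{"wx":0,"wy":0,"wz":0,"tx":-125,"ty":-160,"tz":0,"gripper":-1}]'; python3 -m creep '[{"wx":0,"wy":0,"wz":0,"tx":-25,"ty":-32,"tz":0,"gripper":-1},{"wx":0,"wy":0,"wz":0,"tx":-50,"ty":-64,"tz":0,"gripper":-1},{"wx":0,"wy":0,"wz":0,"tx":-75,"ty":-96,"tz":0,"gripper":-1},{"wx":0,"wy":0,"wz":0,"tx":-100,"ty":-128,"tz":0,"gripper":-1},{"wx":0,"wy":0,"wz":0,"tx":-125,"ty":-160,"tz":0,"gripper":-1}]'
```

```text
time_s: 2.03
tool_pos: [0.3453, 0.2754, 0.2356]
tool_rot: [179.9, 0.0, 160.9]
force: [1.0, -0.4, 0.8]
grip_width: 0.0281
grasp_force: 0.0
time_s: 2.45
tool_pos: [0.4109, 0.0832, 0.2357]
tool_rot: [179.9, 0.0, 160.9]
force: [0.9, 0.1, 0.0]
grip_width: 0.0018
grasp_force: 0.0
```

```bash
python3 - <<'E'
from h import *
o=get_obs();print(o['time_s'],o['tool_pos'],o['tool_rot'],o['force'],o['grip_width'])
p,d=optics.read_camera('wrist');cv2.imwrite('pics/w1.png',p[:,:,::-1])
R=np.array([.945,-.327]);e=np.array(o['tool_pos'])-H;print('xs',e[:2]@R,'ys',e[:2]@[.327,.945])
E
```

```text
2.45 [0.41090036 0.08320585 0.23571771] [1.79919204e+02 3.66276150e-02 1.60877081e+02] [0.93907932 0.05269329 0.02452764] 0.0017563601942909032
xs -0.04079647650615444 ys -0.013899051701235713
```

```bash
python3 -m creep '[{"wx":0,"wy":0,"wz":0,"tx":-20,"ty":0,"tz":0,"gripper":-1},{"wx":0,"wy":0,"wz":0,"tx":-38,"ty":0,"tz":1,"gripper":-1},{"wx":0,"wy":0,"wz":0,"tx":-48,"ty":0,"tz":2,"gripper":-1},{"wx":0,"wy":0,"wz":0,"tx":-56,"ty":0,"tz":3,"gripper":-1},{"wx":0,"wy":0,"wz":0,"tx":-64,"ty":0,"tz":4,"gripper":-1}]';python3 -m creep '[{"wx":0,"wy":0,"wz":0,"tx":-8,"ty":0,"tz":2,"gripper":-1},{"wx":0,"wy":0,"wz":0,"tx":-16,"ty":0,"tz":5,"gripper":-1},{"wx":0,"wy":0,"wz":0,"tx":-24,"ty":0,"tz":8,"gripper":-1},{"wx":0,"wy":0,"wz":0,"tx":-30,"ty":0,"tz":10,"gripper":-1},{"wx":0,"wy":0,"wz":0,"tx":-36,"ty":0,"tz":13,"gripper":-1}]'; python3 - <<'E'
from h import *
print(measure('scene',H,YAW,'pics/s2.png'));print(get_obs()['tool_pos'],get_obs()['force'])
E
```

```text
time_s: 2.92
tool_pos: [0.4701, 0.0645, 0.2311]
tool_rot: [-179.9, -0.2, 160.9]
force: [-3.6, 0.6, 2.3]
grip_width: 0.0005
grasp_force: 2.1
time_s: 3.33
tool_pos: [0.5059, 0.0525, 0.2183]
tool_rot: [180.0, 0.0, 160.9]
force: [-2.5, 0.4, 4.5]
grip_width: 0.0004
grasp_force: 1.9
{'n': 166.0, 'mk_axis': 0.998, 'mk_mean': 0.986, 'mk_y': 0.135, 'sc_n': 208.0, 'sc_lean': 0.437, 'sc_yaw': -0.02, 'sc_off_mm': 4.626}
[0.50677289 0.05184738 0.21761811] [0.03728921 0.81403645 0.36396878]
```

```bash
python3 -m creep '[{"wx":0,"wy":0,"wz":0,"tx":-7,"ty":0,"tz":3,"gripper":-1},{"wx":0,"wy":0,"wz":0,"tx":-14,"ty":0,"tz":5,"gripper":-1},{"wx":0,"wy":0,"wz":0,"tx":-20,"ty":0,"tz":8,"gripper":-1},{"wx":0,"wy":0,"wz":0,"tx":-27,"ty":0,"tz":11,"gripper":-1},{"wx":0,"wy":0,"wz":0,"tx":-33,"ty":0,"tz":15,"gripper":-1}]';python3 -m creep '[{"wx":0,"wy":0,"wz":0,"tx":-6,"ty":0,"tz":5,"gripper":-1},{"wx":0,"wy":0,"wz":0,"tx":-11,"ty":0,"tz":10,"gripper":-1},{"wx":0,"wy":0,"wz":0,"tx":-16,"ty":0,"tz":15,"gripper":-1},{"wx":0,"wy":0,"wz":0,"tx":-20,"ty":0,"tz":19,"gripper":-1},{"wx":0,"wy":0,"wz":0,"tx":-20,"ty":0,"tz":19,"gripper":-1}]'; python3 - <<'E'
from h import *
for c in ['scene','side']:print(measure(c,H,YAW,f'pics/{c}3.png'))
o=get_obs();e=np.array(o['tool_pos'])-H;print('xs',e[:2]@[.945,-.327],'ys',e[:2]@[.327,.945],e[2],o['force'])
print([nets.place_of(q,c)[:1] for q in ['screen_top','marker_tip'] for c in ['scene','side']])
E
```

```text
time_s: 3.8
tool_pos: [0.5366, 0.0416, 0.2026]
tool_rot: [-180.0, -0.0, 160.9]
force: [-4.2, 1.0, -0.0]
grip_width: 0.0007
grasp_force: 1.7
time_s: 4.22
tool_pos: [0.5564, 0.0342, 0.1837]
tool_rot: [-180.0, 0.1, 160.8]
force: [-0.1, 0.1, 0.5]
grip_width: 0.0005
grasp_force: 0.0
{'n': 164.0, 'mk_axis': 1.002, 'mk_mean': 0.986, 'mk_y': 0.135, 'sc_n': 245.0, 'sc_lean': 0.802, 'sc_yaw': -0.01, 'sc_off_mm': -6.281}
{'n': 14.0, 'mk_axis': 0.0, 'mk_mean': nan, 'mk_y': nan, 'sc_n': 1285.0, 'sc_lean': 0.802, 'sc_yaw': -0.012, 'sc_off_mm': -5.65}
xs 0.11193659489461547 ys -0.012458438134382098 0.09918792297462552 [0.20077294 0.6997115  1.15393615]
[[{'point': [0.5769, 0.0403, 0.2133], 'confidence': 0.62}], [{'point': [0.5791, 0.0408, 0.2119], 'confidence': 0.68}], [{'point': [0.6205, 0.1695, 0.1604], 'confidence': 0.55}], [{'point': [0.7589, 0.112, 0.0296], 'confidence': 0.37}]]h.py:20: RuntimeWarning: Mean of empty slice.
  v=np.linalg.svd(P[far]-P[far].mean(0))[2][0];v*=np.sign(v[2])
  ret = um.true_divide(
h.py:21: RuntimeWarning: Mean of empty slice.
  r['mk_axis']=np.arctan2(v[0],v[2]);r['mk_mean']=np.arctan2(*P[far].mean(0)[[0,2]]);r['mk_y']=P[far].mean(0)[1]
```

```bash
python3 -m creep '[{"wx":0,"wy":0,"wz":0,"tx":-3,"ty":0,"tz":3,"gripper":-1},{"wx":0,"wy":0,"wz":0,"tx":-6,"ty":0,"tz":6,"gripper":-1},{"wx":0,"wy":0,"wz":0,"tx":-10,"ty":0,"tz":11,"gripper":-1},{"wx":0,"wy":0,"wz":0,"tx":-10,"ty":0,"tz":11,"gripper":-1}]';python3 -m creep '[{"wx":0,"wy":0,"wz":0,"tx":5,"ty":0,"tz":-15,"gripper":-1},{"wx":0,"wy":0,"wz":0,"tx":15,"ty":10,"tz":-50,"gripper":-1},{"wx":0,"wy":0,"wz":0,"tx":25,"ty":25,"tz":-85,"gripper":-1},{"wx":0,"wy":0,"wz":0,"tx":35,"ty":40,"tz":-115,"gripper":-1},{"wx":0,"wy":0,"wz":0,"tx":35,"ty":40,"tz":-115,"gripper":-1}]'; python3 - <<'E'
from h import *
for c in ['scene','side']:
  try: print(measure(c,H,YAW,f'pics/{c}4.png'))
  except Exception as x: print(x)
print(np.round(optics.camera_info('wrist')['tool_from_camera'],3))
p,d=optics.read_camera('wrist');cv2.imwrite('pics/w4.png',p[:,:,::-1])
E
```

```text
time_s: 4.85
tool_pos: [0.565, 0.0314, 0.1724]
tool_rot: [-180.0, 0.0, 160.9]
force: [-0.6, 0.8, -0.9]
grip_width: 0.0006
grasp_force: 0.1
time_s: 5.27
tool_pos: [0.5469, 0.086, 0.2943]
tool_rot: [179.5, 0.4, 161.2]
force: [-0.1, 0.5, -0.3]
grip_width: 0.0009
grasp_force: 0.0
{'n': 169.0, 'mk_axis': 0.999, 'mk_mean': 0.987, 'mk_y': 0.135, 'sc_n': 481.0, 'sc_lean': 0.884, 'sc_yaw': -0.011, 'sc_off_mm': -6.333}
{'n': 26.0, 'mk_axis': 0.936, 'mk_mean': 0.929, 'mk_y': 0.128, 'sc_n': 1451.0, 'sc_lean': 0.884, 'sc_yaw': -0.011, 'sc_off_mm': -5.75}
[[ 0.001 -0.967 -0.254  0.069]
 [ 1.     0.001 -0.     0.   ]
 [ 0.    -0.254  0.967 -0.189]
 [ 0.     0.     0.     1.   ]]
```

View pics/w4.png

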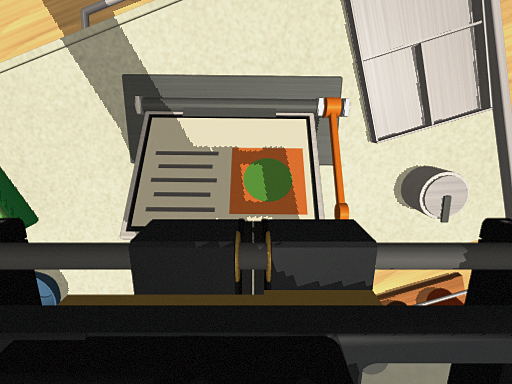

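View pics/side4.png

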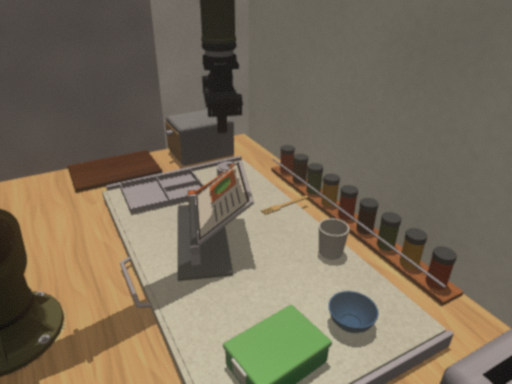

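Wrist view: marker arm from (333,110) to its tip near (342,212), the tip partly hidden; panel around (230,170). I back off so the whole arm shows and measure the marker-to-panel angle directly.

```bash
python3 -m creep '[{"wx":0,"wy":0,"wz":0,"tx":-20,"ty":20,"tz":-20,"gripper":-1},{"wx":0,"wy":0,"wz":0,"tx":-40,"ty":40,"tz":-30,"gripper":-1},{"wx":0,"wy":0,"wz":0,"tx":-40,"ty":40,"tz":-30,"gripper":-1},{"wx":0,"wy":0,"wz":0,"tx":-40,"ty":40,"tz":-30,"gripper":-1},{"wx":0,"wy":0,"wz":0,"tx":-40,"ty":40,"tz":-30,"gripper":-1}]'
cat >> h.py <<'E'
from scipy.spatial.transform import Rotation as Ro
def wmeasure(save=None):
    i=optics.camera_info('wrist');o=get_obs();p,d=optics.read_camera('wrist')
    if save: cv2.imwrite(save,p[:,:,::-1])
    f=192/np.tan(np.radians(i['fovy'])/2);v,u=np.mgrid[:384,:512]
    X=np.stack([(u-i['cx'])*d/f,(v-i['cy'])*d/f,d],-1);T=np.array(i['tool_from_camera'])
    X=(X@T[:3,:3].T+T[:3,3])@Ro.from_euler('xyz',o['tool_rot'],degrees=True).as_matrix().T+o['tool_pos']
    y=YAW-.015;R=np.array([[np.cos(y),np.sin(y),0],[-np.sin(y),np.cos(y),0],[0,0,1]]);S=(X-H)@R.T
    rad=np.hypot(S[...,0],S[...,2]);lean=np.arctan2(S[...,0],S[...,2]);hsv=cv2.cvtColor(p,cv2.COLOR_RGB2HSV)
    b=(d>0)&(lean>.6)&(lean<1.3)
    m=b&(abs(S[...,1]-.135)<.02)&(rad<.165)&(rad>.03)&(hsv[...,1]>120)&(hsv[...,0]<16)
    m=cv2.erode(m.astype(np.uint8),np.ones((1,3)))>0
    P=S[m];Q=S[b&(abs(S[...,1])<.1)&(rad<.17)&(rad>.03)]
    for _ in range(4):
        n=np.linalg.svd(Q-Q.mean(0),full_matrices=False)[2][2];e=abs((Q-Q.mean(0))@n);Q=Q[e<max(2*np.median(e),.001)]
    n*=np.sign(n[0])
    l=cv2.fitLine(P[:,[0,2]].astype(np.float32),cv2.DIST_HUBER,0,.01,.01).ravel();l*=np.sign(l[1])
    tip=P[np.hypot(P[:,0],P[:,2])>.135]
    print('mk',len(P),'range',np.round(np.percentile(np.hypot(P[:,0],P[:,2]),[1,99]),3),'lean',np.arctan2(l[0],l[1]),'mean',np.arctan2(*P.mean(0)[[0,2]]))
    print('screen',len(Q),np.arctan2(-n[2],n[0]),'yaw',np.arctan2(n[1],n[0]), 'off',Q.mean(0)@n)
    # offset of marker surface from the panel surface plane at several radii
    s=np.hypot(P[:,0],P[:,2])
    print('marker above panel plane mm',[(int(1000*a),round(-1000*np.median((P[(s>a)&(s<a+.02)]-Q.mean(0))@n),1)) for a in np.arange(.03,.15,.02) if ((s>a)&(s<a+.02)).sum()>5])
E
python3 - <<'E'
from h import *
wmeasure('pics/w5.png');wmeasure()
E
```

```text
time_s: 5.83
tool_pos: [0.595, 0.1041, 0.3164]
tool_rot: [-179.8, -0.1, 160.8]
force: [-0.4, 0.4, -0.3]
grip_width: 0.0007
grasp_force: 0.0
mk 485 range [0.034 0.158] lean 0.9842951 mean 0.9404161381113263
screen 13024 0.8845084624320214 yaw -0.004169043638623754 off -0.0053539971803127015
marker above panel plane mm [(30, np.float64(-4.9)), (50, np.float64(-6.8)), (70, np.float64(-9.2)), (90, np.float64(-11.0)), (110, np.float64(-13.3)), (130, np.float64(-11.4))]
mk 491 range [0.033 0.158] lean 0.9789787 mean 0.9418781046583103
screen 13001 0.8848241820125221 yaw -0.004240834166305189 off -0.005395416895324516
marker above panel plane mm [(30, np.float64(-4.9)), (50, np.float64(-7.0)), (70, np.float64(-9.2)), (90, np.float64(-11.4)), (110, np.float64(-13.2)), (130, np.float64(-11.5))]
```

View pics/w5.png

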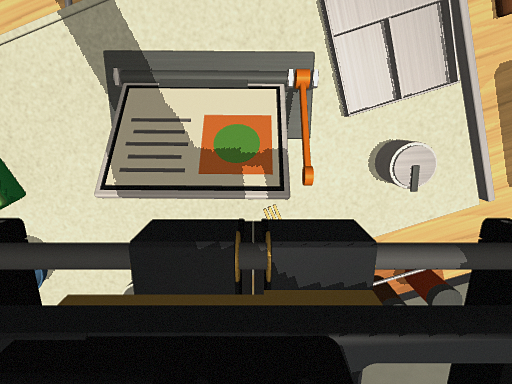

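```bash
python3 -m creep '[{"wx":0,"wy":0,"wz":0,"tx":8,"ty":-25,"tz":25,"gripper":-1},{"wx":0,"wy":0,"wz":0,"tx":10,"ty":-50,"tz":55,"gripper":-1},{"wx":0,"wy":0,"wz":0,"tx":10,"ty":-75,"tz":85,"gripper":-1},{"wx":0,"wy":0,"wz":0,"tx":10,"ty":-80,"tz":115,"gripper":-1},{"wx":0,"wy":0,"wz":0,"tx":7,"ty":-80,"tz":135,"gripper":-1}]';python3 -m creep '[{"wx":0,"wy":0,"wz":0,"tx":-2,"ty":0,"tz":8,"gripper":-1},{"wx":0,"wy":0,"wz":0,"tx":-5,"ty":0,"tz":14,"gripper":-1},{"wx":0,"wy":0,"wz":0,"tx":-8,"ty":0,"tz":18,"gripper":-1},{"wx":0,"wy":0,"wz":0,"tx":-10,"ty":0,"tz":22,"gripper":-1},{"wx":0,"wy":0,"wz":0,"tx":-10,"ty":0,"tz":22,"gripper":-1}]';python3 - <<'E'
from h import *
print(measure('scene',H,YAW))
E
python3 -m creep '[{"wx":0,"wy":0,"wz":0,"tx":2,"ty":0,"tz":-20,"gripper":-1},{"wx":0,"wy":0,"wz":0,"tx":2,"ty":5,"tz":-55,"gripper":-1},{"wx":0,"wy":0,"wz":0,"tx":2,"ty":30,"tz":-85,"gripper":-1},{"wx":0,"wy":0,"wz":0,"tx":2,"ty":55,"tz":-120,"gripper":-1},{"wx":0,"wy":0,"wz":0,"tx":3,"ty":80,"tz":-150,"gripper":-1}]'; python3 - <<'E'
from h import *
for _ in range(2): wmeasure()
print(measure('scene',H,YAW))
E
```

```text
time_s: 6.35
tool_pos: [0.5597, 0.029, 0.181]
tool_rot: [-180.0, -0.2, 160.6]
force: [0.2, 0.8, 0.3]
grip_width: 0.0004
grasp_force: 0.0
time_s: 6.77
tool_pos: [0.5731, 0.0292, 0.1616]
tool_rot: [180.0, 0.1, 160.9]
force: [-1.0, -0.3, 0.9]
grip_width: 0.0
grasp_force: 0.2
{'n': 167.0, 'mk_axis': 1.004, 'mk_mean': 0.984, 'mk_y': 0.135, 'sc_n': 409.0, 'sc_lean': 0.961, 'sc_yaw': -0.01, 'sc_off_mm': -6.332}
time_s: 7.23
tool_pos: [0.5968, 0.1065, 0.3148]
tool_rot: [179.8, 0.2, 160.8]
force: [-0.1, -0.9, 0.5]
grip_width: 0.0006
grasp_force: 0.0
mk 330 range [0.032 0.158] lean 0.9788768 mean 0.9389961286157311
screen 13157 0.9611962241617353 yaw -0.003523349634533411 off -0.005406894632774058
marker above panel plane mm [(30, np.float64(-1.6)), (50, np.float64(-2.2)), (70, np.float64(-3.1)), (90, np.float64(-3.4)), (110, np.float64(-4.2)), (130, np.float64(0.3))]
mk 442 range [0.033 0.158] lean 0.9869578 mean 0.9410833315563147
screen 12798 0.9614167262697755 yaw -0.004176175600569002 off -0.00542386396260254
marker above panel plane mm [(30, np.float64(-1.8)), (50, np.float64(-2.4)), (70, np.float64(-2.9)), (90, np.float64(-3.6)), (110, np.float64(-4.0)), (130, np.float64(-0.1))]
{'n': 166.0, 'mk_axis': 1.0, 'mk_mean': 0.985, 'mk_y': 0.135, 'sc_n': 664.0, 'sc_lean': 0.962, 'sc_yaw': -0.009, 'sc_off_mm': -6.452}
```

```bash
python3 -m creep '[{"wx":0,"wy":0,"wz":0,"tx":-1,"ty":-25,"tz":30,"gripper":-1},{"wx":0,"wy":0,"wz":0,"tx":-1,"ty":-50,"tz":65,"gripper":-1},{"wx":0,"wy":0,"wz":0,"tx":-1,"ty":-75,"tz":95,"gripper":-1},{"wx":0,"wy":0,"wz":0,"tx":-1,"ty":-80,"tz":125,"gripper":-1},{"wx":0,"wy":0,"wz":0,"tx":-2,"ty":-80,"tz":144,"gripper":-1}]';python3 -m creep '[{"wx":0,"wy":0,"wz":0,"tx":-1,"ty":0,"tz":4,"gripper":-1},{"wx":0,"wy":0,"wz":0,"tx":-2,"ty":0,"tz":7,"gripper":-1},{"wx":0,"wy":0,"wz":0,"tx":-3,"ty":0,"tz":9,"gripper":-1},{"wx":0,"wy":0,"wz":0,"tx":-3.5,"ty":0,"tz":10,"gripper":-1},{"wx":0,"wy":0,"wz":0,"tx":-3.5,"ty":0,"tz":10,"gripper":-1}]'
python3 -m creep '[{"wx":0,"wy":0,"wz":0,"tx":2,"ty":0,"tz":-20,"gripper":-1},{"wx":0,"wy":0,"wz":0,"tx":2,"ty":5,"tz":-55,"gripper":-1},{"wx":0,"wy":0,"wz":0,"tx":2,"ty":30,"tz":-85,"gripper":-1},{"wx":0,"wy":0,"wz":0,"tx":2,"ty":55,"tz":-120,"gripper":-1},{"wx":0,"wy":0,"wz":0,"tx":3,"ty":80,"tz":-153,"gripper":-1}]'; python3 - <<'E'
from h import *
for _ in range(3): wmeasure()
print(measure('scene',H,YAW,'pics/s7.png'))
E
```

```text
time_s: 7.8
tool_pos: [0.5688, 0.0253, 0.1642]
tool_rot: [-179.9, -0.1, 160.6]
force: [-0.1, 0.8, 0.2]
grip_width: 0.0006
grasp_force: 0.0
time_s: 8.22
tool_pos: [0.5753, 0.0286, 0.1584]
tool_rot: [180.0, 0.1, 160.9]
force: [-1.6, 0.2, 1.3]
grip_width: 0.0002
grasp_force: 1.0
time_s: 8.63
tool_pos: [0.599, 0.1051, 0.3128]
tool_rot: [179.8, 0.2, 160.8]
force: [0.8, -0.3, 0.5]
grip_width: 0.0002
grasp_force: 0.0
mk 342 range [0.032 0.158] lean 0.98767346 mean 0.9401784575130104
screen 13412 0.9825317986847104 yaw -0.003938276276245006 off -0.0054608336650498746
marker above panel plane mm [(30, np.float64(-0.9)), (50, np.float64(-1.0)), (70, np.float64(-1.1)), (90, np.float64(-1.3)), (110, np.float64(-1.7)), (130, np.float64(2.9))]
mk 452 range [0.032 0.158] lean 0.9840208 mean 0.9393896415892992
screen 12921 0.982143622777714 yaw -0.00411904829188079 off -0.0054078345366791805
marker above panel plane mm [(30, np.float64(-0.9)), (50, np.float64(-0.9)), (70, np.float64(-1.3)), (90, np.float64(-1.6)), (110, np.float64(-1.5)), (130, np.float64(2.7))]
mk 473 range [0.033 0.158] lean 0.98375 mean 0.9430636432638286
screen 13135 0.9821444586022257 yaw -0.004333387338882395 off -0.0053985278230262584
marker above panel plane mm [(30, np.float64(-1.0)), (50, np.float64(-1.2)), (70, np.float64(-1.4)), (90, np.float64(-1.5)), (110, np.float64(-1.7)), (130, np.float64(2.6))]
{'n': 167.0, 'mk_axis': 1.001, 'mk_mean': 0.986, 'mk_y': 0.135, 'sc_n': 678.0, 'sc_lean': 0.982, 'sc_yaw': -0.008, 'sc_off_mm': -6.286}
```

View pics/s7.png

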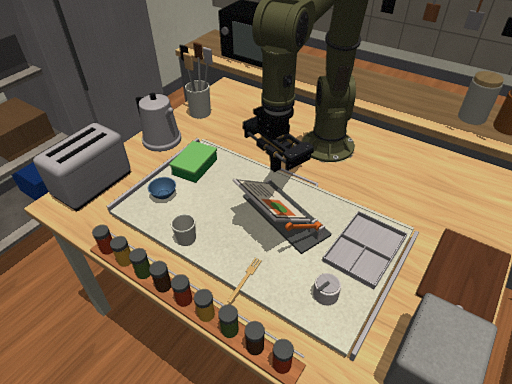

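The panel at (285,205) is in line with the marker at (305,225), the gripper is clear at (275,150), and everything else is where it started.

```bash
python3 -c "
from cell import env
print(env.sign_off())"
```

```text
the job is handed in; nothing more can be done
None
```

The screen now leans back about 0.98 rad, within about 0.01 rad of the orange marker, and held there after I let go; the marker and the things on the shelf were left undisturbed, and the job is handed in.

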